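# Lay the finished chisels in the rack and swing the keeper over the blades

## Task

Lay the two loose chisels flat in the two empty lanes of the green rack, one per lane, centred lengthwise and pointing the same way as the chisel that is already there; set them down, do not drop them. Then swing the brass keeper bar across the blades until it is fully home against its stop. Leave the third chisel in its place and do not disturb the hammer, the oil bottle or the whetstone.

Things in the scene. Friction and masses are not known exactly. Their poses are not given: they have to be found in the camera images.
- chisel_a_mid (a point): Loose chisel lying flat on the bench, 200 long, about 0.15 kg: pale wooden handle 115 long, 24 wide, 24 high, flat sides; brass ferrule; flat steel blade 26 wide, 5 thick, flush with the handle underneath. Point: middle of its length, on the handle (which ends 15 farther on), 12 above its underside; balance 10 to 25 farther on. x runs from handle to blade, z up
- chisel_a_tip (a point): Middle of the cutting edge of the first loose chisel, 100 from its mid point along the blade; axes as at its mid point.
- chisel_b_mid (a point): Second loose chisel, same shape, point and axes as the first. It starts pointing roughly the opposite way.
- chisel_b_tip (a point): Middle of the cutting edge of the second loose chisel, 100 from its mid point along the blade; axes as at its mid point.
- chisel_c_mid (a point): Third chisel, same shape, point and axes; it already lies correctly in the rack, in the lane next to the keeper's pivot.
- chisel_c_tip (a point): Middle of the cutting edge of the chisel already in the rack, 100 from its mid point along the blade; axes as at its mid point.
- rack: Rack fixed to the bench: green plate 250 x 184 x 8, origin under its centre. x along the lanes to the end where blades belong, y across, away from the keeper's pivot. Lanes at y = -54 (taken), 0, 54, each 34 wide between brown ribs 11 high (19 above the bench) at x = -110 to -50 and 40 to 110; no ribs between, so fingers have room. End lips as high, 238 apart
- lane_middle (a point): Centre of the middle lane, on its floor, 8 above the bench; axes as the rack's. A chisel properly laid has its mid point 12 straight above this.
- lane_far (a point): Centre of the lane farthest from the keeper's pivot, on its floor, 8 above the bench; axes as the rack's.
- keeper (a joint): Angle of the brass keeper bar, rad: 0 = closed across the lanes at its stop (along rack +y); it opens clockwise seen from above, at 1.57 it points along rack +x, clear of the lanes; limit 1.95. It turns level, its underside 23 above the bench: over laid blades (top 13), not over handles (top 32). Light friction, 1 N at the knob; it stays where left
- keeper_knob (a point): Centre of the upright red knob at the free end of the keeper, 175 from the pivot: cylinder 20 across, 34 high, from 29 to 63 above the bench (this point at 47). It can be pushed sideways or pinched from above.
- keeper_pivot (a point): Pivot axis of the keeper, 26 above the bench, at rack x = 65, y = -102; a steel pivot head there reaches 33 above the bench.
- hammer: Hammer lying on the bench near the robot; bystander. Origin on its underside.
- oil_mid (a point): Brown oil bottle, 56 across, 130 high, standing upright beyond the work; bystander. Point at its centre.
- whetstone_mid (a point): Grey whetstone on a dark wooden base, 70 x 180 x 34, beside the work; bystander. Point at its centre.
Not all that is in view belongs to the job. Leave any black or purple look-alike of the part that bears chisel_b_mid alone.

How it is judged (in metres and radians):
On the way, in this order (a step that is already met when the one before it is completed fails the run):
1. both loose chisels lie flat in the two empty lanes, blades to the keeper's end, released (((horizontal distance between chisel_a_mid and lane_middle below 0.019 m and x of each of chisel_a_tip, chisel_b_tip in the frame of rack above 0.07 m and angle between the x axis of each of chisel_a_mid, chisel_b_mid and the x axis of rack, either way round below 0.1 rad and angle between each of chisel_a_mid, chisel_b_mid's own z axis and vertical below 0.06 rad and z of each of chisel_a_mid, chisel_b_mid in the frame of rack below 0.025 m and horizontal distance between chisel_b_mid and lane_far below 0.019 m) or (horizontal distance between chisel_a_mid and lane_far below 0.019 m and x of each of chisel_a_tip, chisel_b_tip in the frame of rack above 0.07 m and angle between the x axis of each of chisel_a_mid, chisel_b_mid and the x axis of rack, either way round below 0.1 rad and angle between each of chisel_a_mid, chisel_b_mid's own z axis and vertical below 0.06 rad and z of each of chisel_a_mid, chisel_b_mid in the frame of rack below 0.025 m and horizontal distance between chisel_b_mid and lane_middle below 0.019 m)) and contact force between each of chisel_a, chisel_b and the fingers below 0.05 N and linear speed of each of chisel_a, chisel_b below 0.03 m/s), for 0.2 s.
2. the keeper is swung fully home across the blades (value of joint keeper below 0.08 rad), for 0.2 s.
At the end, for the whole second after the job is handed in: Both loose chisels at rest, released, one in each empty lane: within 19 mm of its centre, 0.10 rad of its direction, flat (0.06 rad) on its floor, blade to the keeper end; third chisel flat, same way round, moved under 20 mm; keeper within 0.08 rad of closed (all of step 1 and distance of chisel_c_mid from where it was at the start of the episode below 0.02 m and x of chisel_c_tip in the frame of rack above 0.06 m and angle between chisel_c_mid's own z axis and vertical below 0.06 rad and value of joint keeper below 0.08 rad); the robot touches nothing.
It fails at once if a chisel is dropped (it moves faster than 0.7 m/s while the fingers do not touch it) ((contact force between chisel_a and the fingers below 0.05 N and linear speed of chisel_a above 0.7 m/s) or (contact force between chisel_b and the fingers below 0.05 N and linear speed of chisel_b above 0.7 m/s)).
It fails at once if the hammer, the oil bottle or the whetstone is moved by more than 30 mm or the bottle tips (distance of any of hammer, oil_mid, whetstone_mid from where it was at the start of the episode above 0.03 m or angle between oil_mid's own z axis and vertical above 0.3 rad).
It also fails if it takes over 72 s, if anything falls off the work surface, if the arm or the gripper's body presses on something with over 40 N, if the wrist force passes 120 N, or if a joint passes its speed limit or range.

## Robot

A 6-joint arm with a two-finger parallel gripper is mounted at the origin on the work surface. World frame = base frame: x ahead of the robot, y to its left, z up, the work surface at z = 0. Lengths are in mm, angles in rad, forces in N, time in s.
With the tool pointing down it reaches from about 275 to 750 mm from the base axis. Payload 10.2 kg.
Tool frame: the origin (TCP) lies midway between the tips of the shut fingers; the grasp point (between the pads) lies 19 mm behind it; z points along the fingers, y is the line along which they close (so a half turn about z gives the same grasp; the last joint's range is limited). The gripper opens to 85 mm and grips with 20 to 120 N. Pads are 22 mm wide; open, the fingers measure 114 mm over their backs; the gripper's body (76 mm by 85 mm) begins 54 mm behind the grasp point. The pads swing forward as they close: fully open they stand 13 mm farther back than shut.
Start: joints at [0.981, 0.313, 1.498, -0, 1.331, -0.223], TCP at [188.294, 490.078, 231.294] pointing down, gripper open.
Joint ranges: [-2.94, 2.94], [-0.97, 2.17], [0.19, 2.56], [-1.23, 4.37], [0.02, 3.11], [-2.88, 2.88]. Speed limits (rad/s): [2.39, 2.39, 3.01, 3.14, 3.14, 3.14].

## Interface

Orientations are given as a unit quaternion [w, x, y, z].
In Python, from rig import ctrl gives the robot as it stands.
- The arm moves only by the tool send_rows, never from a script. Its argument "targets" is a list of rows, each an object with "offset": the shift along the world's x, y, z in cm, a list of three; "spin": the turn about the world's z in rad. A call has 1 to 8 rows; each row is the pose to reach, as a shift and turn from the pose commanded when the call began; what a row does not reach only later rows make up. A row lasts 1/12 s, in which the tool goes at most 41.7 mm and 7.16 degrees, less where a joint would pass 70% of its speed; a pose out of reach is approached as far as the arm can. A call with a gripper value outside its range is refused whole. "grip" is the opening, from 0 (shut) to 1 (fully open), set as the call begins (left out, the last holds). The fingers move at their own pace and stop on an object; "squeeze" is the grip in N (left out, the last holds). Time passes only in rows, so rows that repeat a pose let the fingers close. It gives the time, the measured TCP pose, the force, the opening and the grip force at its end, in the units of the state.
- ctrl.sense(): the state, without advancing time (a new reading comes with each control period).
- ctrl.capture(name): name is "scene" or "top" or "wrist"; returns (picture, depth): 480x640x3 uint8, red, green, blue; 480x640 float32, mm along the optical axis (not along the pixel's ray), 0 where there is no reading.
- ctrl.calibration(name): a dict with "fx", "fy", "cx", "cy" (pixels), "k1" (the pictures are not rectified: a ray, as slopes to the right and down, at radius r is drawn at 1 + k1 r^2 times it, then the intrinsics apply), "view" (4x4, takes a point from world to camera coordinates); the wrist camera has in their place "mount" (4x4, takes a point from camera to tool coordinates, whose origin is the TCP and whose axes are the flange's). Camera axes: x right, y down, z forward; pixel columns grow to the right and rows downward; lengths in mm; the calibration is good to about 2 mm. A picture is of the moment at which its call begins: read the wrist's pose just before it. calibration takes no time and is no camera call.
- ctrl.finish_job(): hands the job in; it is judged then, once.
Trained networks look in the newest picture that a camera, given by its name, has taken for a name from the list of things; names that differ only in an ending like _2 or _b are one class to them, and where a whole thing is asked for, a point or a joint stands for the part that bears it (a point fixed in the world has none). Each returns a list of dicts, best first, with "conf" (0 to 1); they miss things now and then, are a little off and sometimes report something else, mostly with a low value. They report only what shows in the picture. A call takes as long as a camera call. They do not tell look-alikes from the thing itself.
- ctrl.search_frame(camera, query): "box" ([left, top, right, bottom] in pixels, round what is visible of it).
- ctrl.place_of(camera, query): "uv" ([column, row] in pixels: a listed point, or the origin of a listed thing).
The state is a dict: "time_s": time; "joints": joint angles; "dq": joint speeds; "tau": joint torques, N m; "eef_pos": TCP position; "ee_rot": TCP orientation; "force": force on the tool from outside, world axes, zero at the start; "wrist_torque": the same for the moment, N m; "grip_width": opening from 0.0 (shut) to 1.0 (fully open); "grip_force": force on a finger pad.
Only numpy, scipy, OpenCV 4.12 (cv2) and the standard library are available. Lean on these libraries where they do the work, as an engineer would, in place of code of your own. Each camera call takes 0.05 s, during which the arm holds its last target. There are 200 camera calls.

## Working session

There is one attempt and no reset: what is moved stays moved. The work goes in short steps, Python scripts to look and compute and a tool call to move; the robot and the scene stay as the last step left them, time stands still between calls to the robot, and variables do not carry over. Pictures are saved under pics/ and viewed, at most 10 in all, crops included, and the job is handed in when it is done.

Besides the shell and the picture viewer there is one more tool, called after "Emit:" by a JSON object that holds its "api" and its "payload", one argument or row to a line. send_rows: Moves the arm, as the interface text tells. Its arguments: {"type":"object","properties":{"targets":{"type":"array"},"grip":{"type":"number"},"squeeze":{"type":"number"}},"required":["targets"]}

```bash
mkdir -p pics
cat > h.py <<'E'
import numpy as np, cv2
from scipy.spatial.transform import Rotation as R
from rig import ctrl
def view(cam):
    c=ctrl.calibration(cam)
    if 'view' in c: return c,np.linalg.inv(np.array(c['view']))
    s=ctrl.sense(); T=np.eye(4); q=s['ee_rot']
    T[:3,:3]=R.from_quat([q[1],q[2],q[3],q[0]]).as_matrix(); T[:3,3]=s['eef_pos']
    return c,T@np.array(c['mount'])
def ray(c,uv):
    d=np.array([(uv[0]-c['cx'])/c['fx'],(uv[1]-c['cy'])/c['fy']]); p=d.copy()
    for _ in range(20): p=d/(1+c['k1']*(p@p))
    return np.array([p[0],p[1],1.])
def at_z(c,M,uv,z):
    d=M[:3,:3]@ray(c,uv); o=M[:3,3]; return o+d*(z-o[2])/d[2]
def at_depth(c,M,uv,dep): return M[:3,:3]@(ray(c,uv)*dep)+M[:3,3]
def cloud(c,M,dep):
    v,u=np.mgrid[0:480,0:640]; x=(u-c['cx'])/c['fx'];y=(v-c['cy'])/c['fy'];px,py=x.copy(),y.copy()
    for _ in range(20):
        k=1+c['k1']*(px**2+py**2); px,py=x/k,y/k
    P=np.dstack([px,py,np.ones_like(px)])*dep[...,None]
    W=P@M[:3,:3].T+M[:3,3]; W[dep==0]=np.nan; return W
def save(img,n): cv2.imwrite('pics/'+n+'.png',cv2.cvtColor(img,cv2.COLOR_RGB2BGR))
E
python3 - <<'E'
from h import *
s=ctrl.sense(); print(s['time_s'],s['eef_pos'],s['ee_rot'])
H=dict(chisel_a_mid=12,chisel_a_tip=3,chisel_c_mid=20,chisel_c_tip=12,rack=8,lane_middle=8,lane_far=8,keeper_knob=47,keeper_pivot=26,hammer=10,oil_mid=65,whetstone_mid=17)
for cam in ['top','scene']:
    c,M=view(cam); img,dep=ctrl.capture(cam); save(img,cam+'0'); np.savez(cam+'0',img=img,dep=dep)
    print(cam,M[:3,3].round())
    for q,z in H.items():
        for r in ctrl.place_of(cam,q)[:5]:
            if r['conf']>.2: print(q,round(r['conf'],2),np.round(r['uv']),at_z(c,M,r['uv'],z).round(1))
E
```

```text
0.0 [188.15766453 489.8532709  230.72426559] [-2.59021781e-04  1.82381182e-01  9.83227682e-01 -6.02466740e-04]
top [ 360.    4. 1324.]
chisel_a_mid 0.76 [176. 236.] [543.5 373.   12. ]
chisel_a_mid 0.32 [345. 251.] [496.6 -41.1  12. ]
chisel_a_tip 0.66 [176. 198.] [639.8 378.4   3. ]
chisel_c_mid 0.93 [350. 251.] [495.2 -52.3  20. ]
chisel_c_mid 0.29 [450. 238.] [ 521.4 -297.2   20. ]
chisel_c_tip 0.74 [393. 243.] [ 512.1 -159.2   12. ]
rack 0.66 [345. 230.] [548.8 -43.2   8. ]
lane_middle 0.61 [346. 229.] [551.7 -46.5   8. ]
lane_far 0.69 [345. 229.] [552.1 -42.5   8. ]
lane_far 0.63 [338. 208.] [605.1 -27.3   8. ]
lane_far 0.61 [377. 267.] [ 454.8 -118.5    8. ]
keeper_knob 0.63 [448. 237.] [ 519.4 -286.3   47. ]
keeper_knob 0.21 [338. 208.] [596.6 -26.6  47. ]
keeper_pivot 0.6 [379. 266.] [ 455.3 -122.2   26. ]
hammer 0.98 [206. 342.] [284.3 299.   10. ]
hammer 0.23 [246. 211.] [602.1 201.5  10. ]
oil_mid 0.62 [285. 129.] [791.7  96.6  65. ]
oil_mid 0.35 [349. 251.] [490.6 -49.7  65. ]
whetstone_mid 0.75 [481. 168.] [ 694.7 -383.8   17. ]
scene [970. 633. 708.]
chisel_a_mid 0.83 [432. 377.] [540.2 374.   12. ]
chisel_a_tip 0.84 [393. 410.] [634.4 379.6   3. ]
chisel_c_mid 0.65 [317. 237.] [497.1 -51.6  20. ]
rack 0.62 [300. 250.] [549.  -44.2   8. ]
lane_middle 0.88 [299. 246.] [545.1 -58.7   8. ]
lane_far 0.76 [283. 266.] [610.3 -21.    8. ]
keeper_knob 0.81 [260. 178.] [ 503.1 -317.2   47. ]
keeper_knob 0.63 [349. 329.] [615.8 225.6  47. ]
keeper_pivot 0.91 [316. 214.] [ 454.9 -120.5   26. ]
hammer 0.73 [486. 290.] [288.7 284.8  10. ]
oil_mid 0.67 [232. 315.] [784.9  92.2  65. ]
whetstone_mid 0.58 [188. 199.] [ 693.7 -372.    17. ]
whetstone_mid 0.24 [485. 294.] [305.3 294.3  17. ]
```

View pics/top0.png

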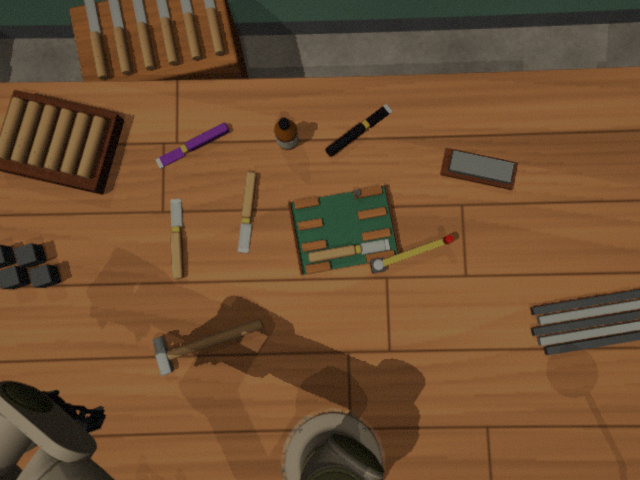

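View pics/scene0.png

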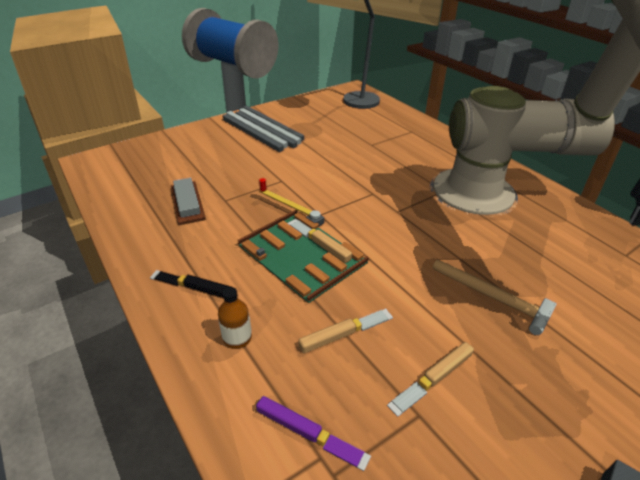

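The top view shows these lookalikes:
- Pale loose chisels at (176,238) with the blade up, which is A, and (247,212) with the blade down, which is B.
- Chisel C at (350,251) in the rack.
- A purple one at (193,146), a black one at (358,130), and shelf chisels at the top left. All of these are decoys.

I choose the two pale ones on the bench. The rack is centred near (345,230), with the keeper from (378,265) to (448,238). There is also a small lump at (358,193).

Run:
```python
from h import *
d=np.load('top0.npz'); img,dep=d['img'],d['dep']; c,M=view('top'); W=cloud(c,M,dep)
hsv=cv2.cvtColor(img,cv2.COLOR_RGB2HSV)
for n,(u0,v0,u1,v1) in dict(A=(160,190,195,288),B=(230,162,265,262)).items():
    w=W[v0:v1,u0:u1]; h=hsv[v0:v1,u0:u1]; up=(w[...,2]>15); 
    bl=(h[...,1]<70)&(h[...,2]>110)
    P=w[up]; Q=w[bl]
    print(n,up.sum(),bl.sum(),'handle',P[:,:3].mean(0).round(1),'blade',Q.mean(0).round(1),'zmax',np.nanpercentile(P[:,2],[50,95]).round(1))
    print('heading',np.arctan2(*(Q.mean(0)-P.mean(0))[[1,0]]).round(3), 'bench z',np.nanmedian(w[~up][:,2]).round(1))
print(W[187:200,350:368,2].round()[::2,::2])
g=(hsv[...,0]>50)&(hsv[...,0]<90)&(hsv[...,1]>80); g[:, :270]=0;g[:,420:]=0;g[:170]=0;g[300:]=0
P=W[g]; r=cv2.minAreaRect(P[:,:2].astype(np.float32)); print(r, np.nanmedian(P[:,2]))
a=cv2.resize(img[160:300,150:290],(400,400),interpolation=2);b=cv2.resize(img[170:290,280:400],(400,400),interpolation=2)
save(np.hstack([a,b]),'crop0')
```

```text
A 517 270 handle [499.3 369.9  24. ] blade [604.1 377.3   6.7] zmax [24.2 29.2]
heading 0.071 bench z 1.9
B 503 292 handle [635.2 193.5  24.2] blade [nan nan nan] zmax [24.7 29. ]
heading nan bench z 1.7
[[ 3.  2.  1. -0. -2.  3.  1.  5. 19.]
 [ 7. -1. -0.  0. -2.  3. 22. 18. 18.]
 [-2. -1. 23. 32. 34. 17. 15. 19. 24.]
 [ 9. 12. 26. 32. 32. 21. 24. 18. 26.]
 [11. 11. 20. 30. 29. 29. 21. 24. 17.]
 [ 8.  9. 12. 21. 19. 23. 19. 16.  8.]
 [ 6.  9.  7.  6. 12.  9.  6.  2.  8.]]
((529.4180297851562, 73.70010375976562), (173.79966735839844, 0.0), 10.628412246704102) 8.84696751618094
```

View pics/crop0.png

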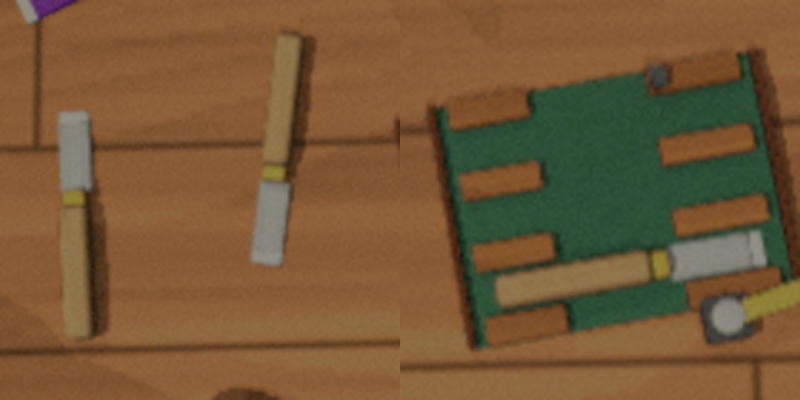

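The crop confirms A (blade up) and B (blade down) are both pale loose chisels. The lump is the keeper's stop post on the far rib. I'm moving above A.

Emit:
{"api": "send_rows", "payload": {
  "targets": [
    {"offset":[35.5,-12,2],"spin":0.43},
    {"offset":[35.5,-12,2],"spin":0.43},
    {"offset":[35.5,-12,2],"spin":0.43},
    {"offset":[35.5,-12,2],"spin":0.43},
    {"offset":[35.5,-12,2],"spin":0.43},
    {"offset":[35.5,-12,2],"spin":0.43},
    {"offset":[35.5,-12,2],"spin":0.43},
    {"offset":[35.5,-12,2],"spin":0.43}
  ],
  "grip": 1
}}

```text
time_s: 1.97
eef_pos: [495.7, 385.7, 248.6]
ee_rot: [0.0, -0.031, 1.0, 0.0]
force: [0.1, 2.0, 0.6]
grip_width: 1.001
grip_force: 0.0
```

Emit:
{"api": "send_rows", "payload": {
  "targets": [
    {"offset":[5,-1.6,0],"spin":0},
    {"offset":[5,-1.6,0],"spin":0},
    {"offset":[5,-1.6,0],"spin":0}
  ]
}}

```text
time_s: 2.22
eef_pos: [546.5, 368.9, 247.2]
ee_rot: [-0.0, -0.03, 1.0, -0.0]
force: [-0.9, 0.2, -0.6]
grip_width: 0.998
grip_force: 0.0
```

```bash
cat >> h.py <<'E'
def toolyaw(s):
    q=s['ee_rot']; y=R.from_quat([q[1],q[2],q[3],q[0]]).as_matrix()[:,1]; return np.arctan2(y[1],y[0])
def chisel(name,near=None,zb=0,shot='w'):
    "find a loose chisel in the wrist picture: blade/handle by colour and height above zb"
    s=ctrl.sense(); c,M=view('wrist'); img,dep=ctrl.capture('wrist'); save(img,shot)
    W=cloud(c,M,dep); h=cv2.cvtColor(img,cv2.COLOR_RGB2HSV)
    print('t',s['time_s'],'tcp',np.round(s['eef_pos'],1),'yaw',toolyaw(s).round(3))
    for q,z in ((name+'_mid',zb+12),(name+'_tip',zb+3)):
        for r in ctrl.place_of('wrist',q)[:3]: print(q,round(r['conf'],2),np.round(r['uv']),at_z(c,M,r['uv'],z).round(1))
    m=(W[...,2]>zb+15)&(W[...,2]<zb+33)
    if near is not None: m&=np.hypot(W[...,0]-near[0],W[...,1]-near[1])<115
    m=cv2.morphologyEx(m.astype(np.uint8),cv2.MORPH_OPEN,np.ones((5,5)))
    n,L,S,C=cv2.connectedComponentsWithStats(m)
    for i in range(1,n):
        if S[i,4]<400: continue
        P=W[L==i]; print('blob',S[i,4],'px',C[i].round(),'z',np.nanmedian(P[:,2]).round(1),cv2.minAreaRect(P[:,:2].astype(np.float32)),P.mean(0).round(1))
    return img,W,M
E
python3 - <<'E'
from h import *
chisel('chisel_a',(540,373),0,'wA')
E
```

```text
t 2.2167 tcp [546.5 368.9 247.2] yaw 1.63
chisel_a_mid 0.79 [320. 192.] [535.8 371.1  12. ]
chisel_a_tip 0.93 [322. 273.] [635.3 379.9   3. ]
blob 2814 px [320. 154.] z 23.3 ((501.2864074707031, 369.51123046875), (128.59100341796875, 24.11197280883789), 3.7510483264923096) [496.2 369.   22.7]
```

View pics/wA.png

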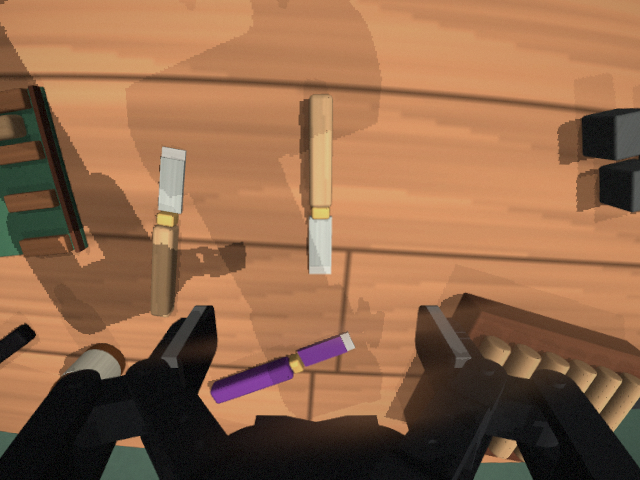

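The wrist view shows A at (320,185) with its tip at (320,273), B at (168,230), and the purple decoy at (285,368). A's measurements agree: tip minus mid is 100 mm and the top is at 24. I'm descending on it.

Emit:
{"api": "send_rows", "payload": {
  "targets": [
    {"offset":[-0.6,0.3,-4],"spin":0.015},
    {"offset":[-0.6,0.3,-8],"spin":0.015},
    {"offset":[-0.6,0.3,-12],"spin":0.015},
    {"offset":[-0.6,0.3,-16],"spin":0.015},
    {"offset":[-0.6,0.3,-19],"spin":0.015},
    {"offset":[-0.6,0.3,-21],"spin":0.015},
    {"offset":[-0.6,0.3,-21],"spin":0.015},
    {"offset":[-0.6,0.3,-21],"spin":0.015}
  ],
  "grip": 1
}}

```text
time_s: 3.03
eef_pos: [537.0, 374.6, 39.0]
ee_rot: [-0.0, -0.04, 0.999, -0.0]
force: [0.3, -0.3, 0.6]
grip_width: 1.001
grip_force: 0.0
```

Emit:
{"api": "send_rows", "payload": {
  "targets": [
    {"offset":[0.3,-0.25,-1.6],"spin":0},
    {"offset":[0.3,-0.25,-3.2],"spin":0},
    {"offset":[0.3,-0.25,-3.2],"spin":0},
    {"offset":[0.3,-0.25,-3.2],"spin":0}
  ]
}}

```text
time_s: 3.37
eef_pos: [541.1, 371.9, 8.3]
ee_rot: [0.001, -0.039, 0.999, 0.0]
force: [0.1, -0.4, -0.4]
grip_width: 1.001
grip_force: 0.0
```

Emit:
{"api": "send_rows", "payload": {
  "targets": [
    {"offset":[0,0,0],"spin":0},
    {"offset":[0,0,0],"spin":0},
    {"offset":[0,0,0],"spin":0},
    {"offset":[0,0,0],"spin":0},
    {"offset":[0,0,0],"spin":0},
    {"offset":[0,0,0],"spin":0}
  ],
  "grip": 0,
  "squeeze": 40
}}

```text
time_s: 3.87
eef_pos: [541.2, 371.6, 7.2]
ee_rot: [0.0, -0.039, 0.999, 0.0]
force: [-0.4, -0.2, 3.6]
grip_width: 0.268
grip_force: 41.5
```

Emit:
{"api": "send_rows", "payload": {
  "targets": [
    {"offset":[0,0,3],"spin":0},
    {"offset":[0,0,7],"spin":0},
    {"offset":[0,0,11],"spin":0},
    {"offset":[0,0,15],"spin":0},
    {"offset":[0,-4,19],"spin":-0.12},
    {"offset":[0,-8,20],"spin":-0.24},
    {"offset":[0,-12,20],"spin":-0.36},
    {"offset":[0,-16,20],"spin":-0.48}
  ]
}}

```text
time_s: 4.53
eef_pos: [540.8, 218.8, 207.7]
ee_rot: [0.001, 0.202, 0.979, 0.0]
force: [2.1, -0.4, -1.5]
grip_width: 0.269
grip_force: 40.7
```

Emit:
{"api": "send_rows", "payload": {
  "targets": [
    {"offset":[0,-4,0],"spin":-0.12},
    {"offset":[0,-8,0],"spin":-0.24},
    {"offset":[0,-12,0],"spin":-0.36},
    {"offset":[0,-16,0],"spin":-0.48},
    {"offset":[0,-20,0],"spin":-0.6},
    {"offset":[0,-24,0],"spin":-0.72},
    {"offset":[0,-25.5,0],"spin":-0.84},
    {"offset":[0,-25.5,0],"spin":-0.96}
  ]
}}

```text
time_s: 5.2
eef_pos: [540.7, -38.5, 206.1]
ee_rot: [-0.0, 0.633, 0.774, -0.0]
force: [0.2, -0.3, -1.5]
grip_width: 0.27
grip_force: 40.7
```

Run:
```python
from h import *
s=ctrl.sense(); c,M=view('wrist'); img,dep=ctrl.capture('wrist'); save(img,'wR'); np.savez('wR',img=img,dep=dep,M=M)
print(s['time_s'],np.round(s['eef_pos'],1),toolyaw(s),s['grip_width'],s['grip_force'])
for q,z in dict(rack=8,lane_middle=8,lane_far=8,chisel_c_mid=20,chisel_c_tip=11,keeper_pivot=26,keeper_knob=47).items():
    for r in ctrl.place_of('wrist',q)[:3]: print(q,round(r['conf'],2),np.round(r['uv']),at_z(c,M,r['uv'],z).round(1))
```

```text
5.2 [540.7 -38.5 206.1] 0.19868944632649566 0.2702601753484489 40.72801172733307
lane_far 0.83 [376. 215.] [600.7 -34.1   8. ]
lane_far 0.58 [639. 127.] [836.4 106.5   8. ]
chisel_c_mid 0.73 [266. 214.] [494.2 -51.2  20. ]
chisel_c_tip 0.63 [270. 302.] [ 512.3 -149.5   11. ]
keeper_pivot 0.66 [218. 274.] [ 456.5 -121.3   26. ]
```

View pics/wR.png

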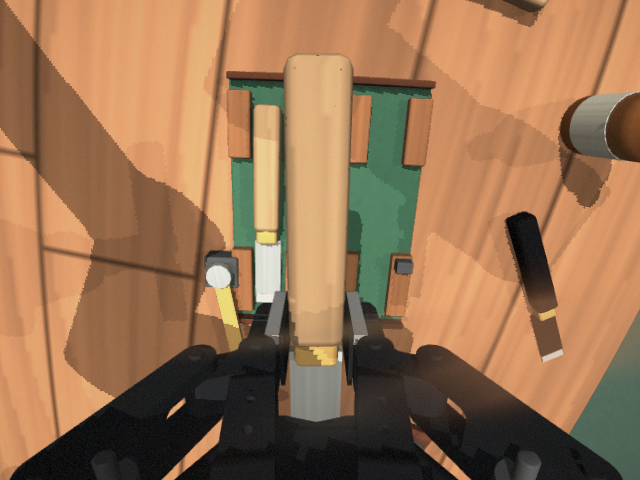

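Run:
```python
from h import *
from scipy.optimize import least_squares
d=np.load('wR.npz'); M=d['M']; c=ctrl.calibration('wrist'); W=cloud(c,M,d['dep'])
print('z plate',W[200:230,380:400,2].mean().round(1),'rib',np.median(W[110:150,412:424,2]).round(1))
pts=[((409,98),-110,71),((432,99),-110,91),((425,166),-50,91),((404,164),-50,71),((389,254),40,71),((412,255),40,91),
     ((227,91),-110,-91),((250,91),-110,-71),((249,158),-50,-71),((229,157),-50,-91)]
P=np.array([at_z(c,M,p[0],19)[:2] for p in pts]); L=np.array([[p[1],p[2]] for p in pts])
P=np.vstack([P,[[600.7,-34.1]],[[456.5,-121.3]]]); L=np.vstack([L,[[0,54]],[[65,-102]]])
f=lambda v:(L@np.array([[np.cos(v[2]),np.sin(v[2])],[-np.sin(v[2]),np.cos(v[2])]])+v[:2]-P)
r=least_squares(lambda v:f(v).ravel(),[549,-43,-1.42],loss='soft_l1',f_scale=2); print(r.x.round(3)); print(f(r.x).round(1))
ph=r.x[2]
for y in (0,54): print('lane',y,r.x[:2]+y*np.array([-np.sin(ph),np.cos(ph)]))
# held chisel: handle axis
W2=W.copy(); m=(W[...,2]>150)
u=d['img']; hs=cv2.cvtColor(u,cv2.COLOR_RGB2HSV); m&=(hs[...,1]>60)&(hs[...,2]>120)
m=cv2.morphologyEx(m.astype(np.uint8),cv2.MORPH_OPEN,np.ones((5,5)))>0
Q=W[m]; print('held z',np.nanpercentile(Q[:,2],[5,50,95]).round(1),Q.mean(0).round(1),cv2.minAreaRect(Q[:,:2].astype(np.float32)))
v,s,_=np.linalg.svd((Q-Q.mean(0)).T,full_matrices=False); print(v[:,0],np.arctan2(v[1,0],v[0,0]))
```

```text
z plate nan rib nan
[548.232 -41.079  -1.415]
[[ 0.7  1. ]
 [ 0.1  0.5]
 [-1.1 -0.6]
 [-1.  -1.4]
 [ 3.5 -1.3]
 [ 0.1 -1.7]
 [-1.   1.9]
 [-1.2  1.2]
 [ 0.4 -0.3]
 [-1.  -0.7]
 [ 0.9  1.4]
 [ 1.1  0.1]]
lane 0 [548.23153648 -41.07921152]
lane 54 [601.57447664 -32.68095364]
held z [218.6 222.4 223.6] [530.8  11.4 222. ] ((533.3558959960938, -3.5778579711914062), (23.695554733276367, 135.300048828125), 10.889262199401855)
[-0.19411426  0.98089485  0.01284319] 1.7661670994296004
```

The held chisel is aligned and level, about 4 mm of grip ahead of mid. The rack fit is good: origin (548.2, -41.1), yaw -1.415. I'm going down to just above the middle lane.

Emit:
{"api": "send_rows", "payload": {
  "targets": [
    {"offset":[0.8,-0.7,0],"spin":-0.043},
    {"offset":[0.8,-0.7,-4],"spin":-0.043},
    {"offset":[0.8,-0.7,-8],"spin":-0.043},
    {"offset":[0.8,-0.7,-12],"spin":-0.043},
    {"offset":[0.8,-0.7,-15],"spin":-0.043},
    {"offset":[0.8,-0.7,-16],"spin":-0.043},
    {"offset":[0.8,-0.7,-16],"spin":-0.043},
    {"offset":[0.8,-0.7,-16],"spin":-0.043}
  ]
}}

```text
time_s: 6.27
eef_pos: [549.8, -41.9, 47.6]
ee_rot: [0.001, 0.646, 0.764, 0.0]
force: [0.7, 0.5, -0.9]
grip_width: 0.269
grip_force: 40.7
```

Emit:
{"api": "send_rows", "payload": {
  "targets": [
    {"offset":[-0.1,-0.35,-1],"spin":-0.012},
    {"offset":[-0.1,-0.35,-2],"spin":-0.012},
    {"offset":[-0.1,-0.35,-2.5],"spin":-0.012},
    {"offset":[-0.1,-0.35,-2.8],"spin":-0.012},
    {"offset":[-0.1,-0.35,-3],"spin":-0.012},
    {"offset":[-0.1,-0.35,-3.1],"spin":-0.012},
    {"offset":[-0.1,-0.35,-3.1],"spin":-0.012},
    {"offset":[-0.1,-0.35,-3.1],"spin":-0.012}
  ]
}}

```text
time_s: 6.93
eef_pos: [548.1, -45.4, 15.6]
ee_rot: [0.0, 0.651, 0.759, 0.0]
force: [0.1, -0.5, -1.8]
grip_width: 0.272
grip_force: 40.8
```

Emit:
{"api": "send_rows", "payload": {
  "targets": [
    {"offset":[0,0,-0.1],"spin":0},
    {"offset":[0,0,-0.1],"spin":0},
    {"offset":[0,0,-0.1],"spin":0}
  ]
}}

```text
time_s: 7.18
eef_pos: [548.2, -45.4, 15.1]
ee_rot: [0.0, 0.651, 0.759, 0.0]
force: [-1.3, 1.0, 5.9]
grip_width: 0.268
grip_force: 41.6
```

Contact with the lane floor. I'm opening partly, since chisel C is alongside, and then rising.

Emit:
{"api": "send_rows", "payload": {
  "targets": [
    {"offset":[0,0,0],"spin":0},
    {"offset":[0,0,0],"spin":0},
    {"offset":[0,0,0],"spin":0},
    {"offset":[0,0,0],"spin":0}
  ],
  "grip": 0.45
}}

```text
time_s: 7.52
eef_pos: [548.0, -45.4, 14.3]
ee_rot: [0.0, 0.651, 0.759, 0.0]
force: [-0.5, -0.1, 0.3]
grip_width: 0.451
grip_force: 0.0
```

Emit:
{"api": "send_rows", "payload": {
  "targets": [
    {"offset":[0,0,1],"spin":0},
    {"offset":[0,0,3],"spin":0},
    {"offset":[0,0,7],"spin":0},
    {"offset":[0,0,11],"spin":0},
    {"offset":[0,0,15],"spin":0},
    {"offset":[0,0,19],"spin":0},
    {"offset":[0,0,23],"spin":0},
    {"offset":[0,0,23],"spin":0}
  ]
}}

```text
time_s: 8.18
eef_pos: [550.1, -45.9, 253.2]
ee_rot: [0.006, 0.651, 0.759, 0.003]
force: [0.8, 0.0, 0.5]
grip_width: 0.451
grip_force: 0.0
```

Run:
```python
from h import *
chisel('chisel_a',(548,-41),8,'wR2')
c,M=view('wrist')
for r in ctrl.place_of('wrist','lane_far'): print(r['conf'],r['uv'],at_z(c,M,r['uv'],8).round(1))
```

```text
t 8.1833 tcp [550.1 -45.9 253.2] yaw 0.154
chisel_a_mid 0.97 [308. 194.] [543.6 -41.1  20. ]
chisel_a_tip 0.95 [313. 277.] [ 564.3 -142.3   11. ]
blob 2822 px [311. 157.] z 31.3 ((542.041015625, -7.54559326171875), (23.710166931152344, 128.81536865234375), 8.121732711791992) [541.1  -2.4  30.8]
blob 2839 px [260. 158.] z 31.3 ((489.5610046386719, -16.45257568359375), (24.57300567626953, 128.71578979492188), 9.228949546813965) [489.1 -10.9  30.7]
0.85 [361.0, 188.7] [593.9 -26.    8. ]
```

View pics/wR2.png

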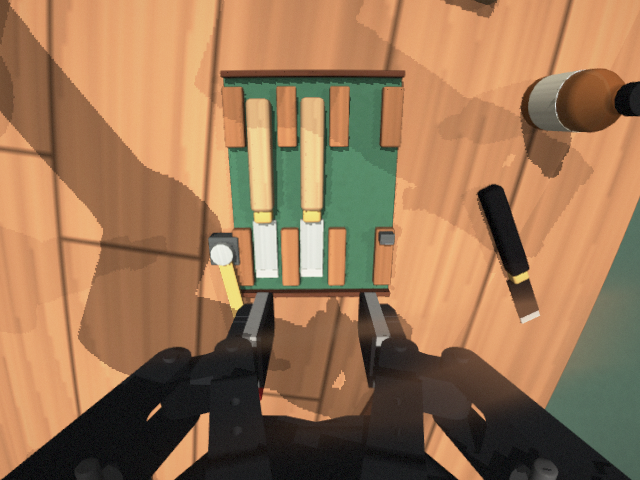

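The wrist view shows A in the middle lane (blade around (312,250)), parallel to and level with C. The far lane is free and the stop is at (387,239). Next is B.

Emit:
{"api": "send_rows", "payload": {
  "targets": [
    {"offset":[1,3.5,0],"spin":-0.12},
    {"offset":[2,7,0],"spin":-0.24},
    {"offset":[3,10.5,0],"spin":-0.36},
    {"offset":[4,14,0],"spin":-0.48},
    {"offset":[5,17.5,0],"spin":-0.6},
    {"offset":[5,21,0],"spin":-0.72},
    {"offset":[5,24.5,0],"spin":-0.84},
    {"offset":[5,24.5,0],"spin":-0.96}
  ],
  "grip": 1
}}

```text
time_s: 9.05
eef_pos: [596.6, 205.2, 242.3]
ee_rot: [-0.001, 0.928, 0.373, -0.001]
force: [0.3, 0.6, -0.1]
grip_width: 1.001
grip_force: 0.0
```

Emit:
{"api": "send_rows", "payload": {
  "targets": [
    {"offset":[0,0,0],"spin":-0.12},
    {"offset":[0,0,0],"spin":-0.24},
    {"offset":[0,0,0],"spin":-0.36},
    {"offset":[0,0,0],"spin":-0.48},
    {"offset":[0,0,0],"spin":-0.6},
    {"offset":[0,0,0],"spin":-0.72},
    {"offset":[0,0,0],"spin":-0.85},
    {"offset":[0,0,0],"spin":-0.85}
  ]
}}

```text
time_s: 9.72
eef_pos: [597.5, 199.6, 242.7]
ee_rot: [0.0, 0.999, -0.045, -0.001]
force: [-0.1, -0.2, 0.2]
grip_width: 1.001
grip_force: 0.0
```

Emit:
{"api": "send_rows", "payload": {
  "targets": [
    {"offset":[0,0,0],"spin":0},
    {"offset":[0,0,0],"spin":0}
  ]
}}

```text
time_s: 9.88
eef_pos: [597.7, 199.6, 243.6]
ee_rot: [0.0, 0.999, -0.041, -0.001]
force: [-0.3, 0.8, 0.9]
grip_width: 0.999
grip_force: 0.0
```

Run:
```python
from h import *
chisel('chisel_b',(600,200),0,'wB')
```

```text
t 9.8833 tcp [597.7 199.6 243.6] yaw -1.652
chisel_b_mid 0.64 [158.  34.] [775.1 337.7  12. ]
chisel_b_tip 0.62 [314. 280.] [499.9 208.9   3. ]
blob 2794 px [317. 162.] z 23.3 ((633.4393310546875, 194.03787231445312), (24.145246505737305, 129.23509216308594), 83.1556396484375) [638.5 193.6  22.8]
```

View pics/wB.png

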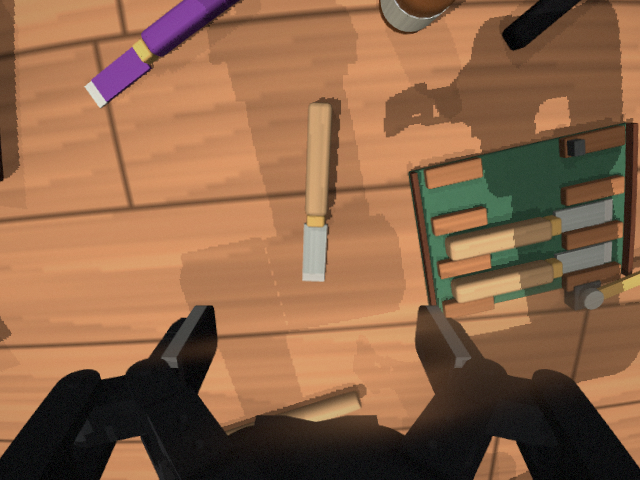

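B is at pixel (316,190). Its mid is (599.2, 197.6) and its heading π-0.117, and both estimates agree.

Emit:
{"api": "send_rows", "payload": {
  "targets": [
    {"offset":[-0.2,-0.15,-4],"spin":-0.036},
    {"offset":[-0.2,-0.15,-8],"spin":-0.036},
    {"offset":[-0.2,-0.15,-12],"spin":-0.036},
    {"offset":[-0.2,-0.15,-16],"spin":-0.036},
    {"offset":[-0.2,-0.15,-19],"spin":-0.036},
    {"offset":[-0.2,-0.15,-20],"spin":-0.036},
    {"offset":[-0.2,-0.15,-20],"spin":-0.036},
    {"offset":[-0.2,-0.15,-20],"spin":-0.036}
  ]
}}

```text
time_s: 10.7
eef_pos: [596.8, 198.3, 45.8]
ee_rot: [-0.0, 0.998, -0.06, 0.001]
force: [0.5, -0.2, 0.4]
grip_width: 1.002
grip_force: 0.0
```

Emit:
{"api": "send_rows", "payload": {
  "targets": [
    {"offset":[-0.15,0,-1.8],"spin":0},
    {"offset":[-0.15,0,-3.7],"spin":0},
    {"offset":[-0.15,0,-3.7],"spin":0},
    {"offset":[-0.15,0,-3.7],"spin":0}
  ]
}}

```text
time_s: 11.03
eef_pos: [595.3, 198.3, 9.1]
ee_rot: [-0.0, 0.998, -0.06, 0.001]
force: [-0.6, 0.9, -0.1]
grip_width: 1.0
grip_force: 0.0
```

Emit:
{"api": "send_rows", "payload": {
  "targets": [
    {"offset":[0,0,0],"spin":0},
    {"offset":[0,0,0],"spin":0},
    {"offset":[0,0,0],"spin":0},
    {"offset":[0,0,0],"spin":0},
    {"offset":[0,0,0],"spin":0},
    {"offset":[0,0,0],"spin":0}
  ],
  "grip": 0,
  "squeeze": 40
}}

```text
time_s: 11.53
eef_pos: [594.8, 198.2, 8.0]
ee_rot: [-0.0, 0.998, -0.061, 0.001]
force: [-0.5, -0.4, 5.2]
grip_width: 0.269
grip_force: 41.4
```

Emit:
{"api": "send_rows", "payload": {
  "targets": [
    {"offset":[0,0,3],"spin":0},
    {"offset":[0,0,7],"spin":0},
    {"offset":[0,0,11],"spin":0.12},
    {"offset":[0,0,14],"spin":0.24},
    {"offset":[0,-3,16],"spin":0.36},
    {"offset":[0,-6,16],"spin":0.48},
    {"offset":[0,-9,16],"spin":0.6},
    {"offset":[0,-12,16],"spin":0.72}
  ]
}}

```text
time_s: 12.2
eef_pos: [594.0, 77.0, 167.4]
ee_rot: [-0.0, 0.955, 0.298, -0.0]
force: [0.3, -0.6, -2.0]
grip_width: 0.269
grip_force: 40.5
```

Emit:
{"api": "send_rows", "payload": {
  "targets": [
    {"offset":[0,-3,0],"spin":0.12},
    {"offset":[0.3,-6,0],"spin":0.24},
    {"offset":[0.6,-9,0],"spin":0.36},
    {"offset":[0.7,-11.5,0],"spin":0.48},
    {"offset":[0.7,-11.5,0],"spin":0.6},
    {"offset":[0.7,-11.5,0],"spin":0.72},
    {"offset":[0.7,-11.5,0],"spin":0.84},
    {"offset":[0.7,-11.5,0],"spin":0.96}
  ]
}}

```text
time_s: 12.87
eef_pos: [601.1, -37.0, 166.9]
ee_rot: [-0.0, 0.709, 0.705, -0.0]
force: [0.4, 0.3, -2.0]
grip_width: 0.267
grip_force: 40.5
```

Emit:
{"api": "send_rows", "payload": {
  "targets": [
    {"offset":[0,0,0],"spin":0.12},
    {"offset":[0,0,-2],"spin":0.17},
    {"offset":[0,0,-2],"spin":0.17},
    {"offset":[0,0,-2],"spin":0.17}
  ]
}}

```text
time_s: 13.2
eef_pos: [600.8, -36.7, 146.5]
ee_rot: [-0.001, 0.65, 0.76, -0.001]
force: [-0.1, 0.3, -1.2]
grip_width: 0.271
grip_force: 40.4
```

Run:
```python
from h import *
s=ctrl.sense(); c,M=view('wrist'); img,dep=ctrl.capture('wrist'); print(s['time_s'],s['eef_pos'],toolyaw(s)); z=s['eef_pos'][2]
W=cloud(c,M,dep); hs=cv2.cvtColor(img,cv2.COLOR_RGB2HSV)
m=(W[...,2]>z-20)&(hs[...,1]>60)&(hs[...,2]>120)
m=cv2.morphologyEx(m.astype(np.uint8),cv2.MORPH_OPEN,np.ones((5,5)))>0
Q=W[m]; r=cv2.minAreaRect(Q[:,:2].astype(np.float32)); print('held z',np.nanpercentile(Q[:,2],[5,50,95]).round(1),r)
v,S,_=np.linalg.svd((Q-Q.mean(0)).T,full_matrices=False); v=v[:,0]*np.sign(-v[1,0]); print('axis',v,np.arctan2(v[1],v[0]))
a=(Q-Q.mean(0))@v; e=Q.mean(0)+v*np.percentile(a,0.5); mid=e+100*v; print('mid',mid.round(1),'rel tcp',(mid-s['eef_pos']).round(1))
```

```text
13.2 [600.75538922 -36.7129581  146.46866802] 0.15608172439689816
held z [157.9 161.9 163.1] ((595.1082763671875, -3.2733612060546875), (23.77977752685547, 138.43548583984375), 8.942400932312012)
axis [ 0.15952681 -0.98709267 -0.01411555] -1.4105689173087992
mid [600.6 -34.7 160.8] rel tcp [-0.2  2.  14.4]
```

Emit:
{"api": "send_rows", "payload": {
  "targets": [
    {"offset":[0.1,0,-4],"spin":0},
    {"offset":[0.1,0,-7],"spin":0},
    {"offset":[0.1,0,-9],"spin":0},
    {"offset":[0.1,0,-10.2],"spin":0},
    {"offset":[0.1,0,-10.2],"spin":0}
  ]
}}

```text
time_s: 13.67
eef_pos: [601.6, -36.7, 43.7]
ee_rot: [-0.002, 0.649, 0.76, -0.001]
force: [0.0, 0.4, -1.8]
grip_width: 0.267
grip_force: 40.4
```

Emit:
{"api": "send_rows", "payload": {
  "targets": [
    {"offset":[0,0,-0.8],"spin":0},
    {"offset":[0,0,-1.6],"spin":0},
    {"offset":[0,0,-2.1],"spin":0},
    {"offset":[0,0,-2.5],"spin":0},
    {"offset":[0,0,-2.8],"spin":0},
    {"offset":[0,0,-2.8],"spin":0},
    {"offset":[0,0,-2.8],"spin":0}
  ]
}}

```text
time_s: 14.25
eef_pos: [602.5, -36.9, 17.5]
ee_rot: [0.0, 0.649, 0.761, 0.0]
force: [-0.3, -0.1, -1.0]
grip_width: 0.272
grip_force: 40.5
```

Emit:
{"api": "send_rows", "payload": {
  "targets": [
    {"offset":[0,0,-0.1],"spin":0},
    {"offset":[0,0,-0.2],"spin":0},
    {"offset":[0,0,-0.2],"spin":0},
    {"offset":[0,0,-0.2],"spin":0}
  ]
}}

```text
time_s: 14.58
eef_pos: [602.7, -36.9, 16.0]
ee_rot: [0.0, 0.649, 0.761, 0.0]
force: [-1.3, 0.1, 4.5]
grip_width: 0.271
grip_force: 41.3
```

Contact. I'm releasing partway and rising.

Emit:
{"api": "send_rows", "payload": {
  "targets": [
    {"offset":[0,0,0],"spin":0},
    {"offset":[0,0,0],"spin":0},
    {"offset":[0,0,0],"spin":0},
    {"offset":[0,0,0],"spin":0}
  ],
  "grip": 0.45
}}

```text
time_s: 14.92
eef_pos: [602.4, -36.9, 15.2]
ee_rot: [-0.0, 0.649, 0.761, 0.0]
force: [0.1, -0.2, -0.0]
grip_width: 0.455
grip_force: 0.0
```

Emit:
{"api": "send_rows", "payload": {
  "targets": [
    {"offset":[0,0,1],"spin":0},
    {"offset":[0,0,3],"spin":0},
    {"offset":[0,0,7],"spin":0},
    {"offset":[0,0,11],"spin":0},
    {"offset":[0,0,15],"spin":0},
    {"offset":[0,0,18],"spin":0},
    {"offset":[0,0,20],"spin":0}
  ]
}}

```text
time_s: 15.5
eef_pos: [603.0, -37.0, 220.2]
ee_rot: [0.003, 0.649, 0.761, 0.001]
force: [0.1, 0.6, 0.4]
grip_width: 0.449
grip_force: 0.0
```

Emit:
{"api": "send_rows", "payload": {
  "targets": [
    {"offset":[-5,0,1],"spin":0},
    {"offset":[-5,0,1],"spin":0},
    {"offset":[-5,0,1],"spin":0},
    {"offset":[-5,0,1],"spin":0}
  ]
}}

```text
time_s: 15.83
eef_pos: [552.6, -36.9, 226.4]
ee_rot: [0.001, 0.649, 0.761, 0.0]
force: [-0.7, 0.1, 0.2]
grip_width: 0.45
grip_force: 0.0
```

Run:
```python
from h import *
chisel('chisel_a',(575,-37),8,'wR3')
c,M=view('wrist'); ctrl.capture('scene'); c2,M2=view('scene')
for q,z in dict(keeper_knob=47,keeper_pivot=26,lane_far=8).items():
    for cam,C,m in (('wrist',c,M),('scene',c2,M2)):
        for r in ctrl.place_of(cam,q)[:2]: print(q,cam,round(r['conf'],2),np.round(r['uv']),at_z(C,m,r['uv'],z).round(1))
d=np.load('top0.npz'); ct,Mt=view('top'); Wt=cloud(ct,Mt,d['dep']); h=cv2.cvtColor(d['img'],cv2.COLOR_RGB2HSV)
red=((h[...,0]<6)|(h[...,0]>174))&(h[...,1]>180)&(h[...,2]>90); red[:200]=0;red[270:]=0
v,u=np.nonzero(red); print('red',len(u),u.mean(),v.mean(),at_z(ct,Mt,(u.mean(),v.mean()),55),np.nanmax(Wt[red][:,2]))
```

```text
t 15.8333 tcp [552.6 -36.9 226.4] yaw 0.158
chisel_a_mid 0.63 [307. 210.] [544.8 -42.9  20. ]
chisel_a_tip 0.92 [310. 293.] [ 562.8 -140.    11. ]
blob 3184 px [310. 170.] z 31.3 ((542.166748046875, -7.302459716796875), (23.541446685791016, 128.5742950439453), 8.250364303588867) [541.3  -2.2  30.8]
blob 3185 px [367. 170.] z 31.2 ((596.113037109375, 0.9652938842773438), (24.5218448638916, 127.85144805908203), 8.531881332397461) [594.6   6.7  30.7]
blob 2682 px [256. 179.] z 31.4 ((490.18682861328125, -21.182025909423828), (24.496774673461914, 120.4498519897461), 8.65410327911377) [491.  -18.3  30.8]
keeper_knob scene 0.71 [260. 180.] [ 510.6 -306.1   47. ]
keeper_pivot wrist 0.57 [212. 268.] [ 453.9 -119.1   26. ]
keeper_pivot scene 0.62 [316. 217.] [ 459.2 -112.5   26. ]
lane_far wrist 0.95 [360. 205.] [598.8 -31.    8. ]
lane_far wrist 0.2 [364. 210.] [603.4 -36.1   8. ]
lane_far scene 0.64 [281. 266.] [612.7 -24.5   8. ]
red 52 448.5769230769231 238.5 [ 515.48316207 -286.42217986   55.        ] 69.34291183652067
```

View pics/wR3.png

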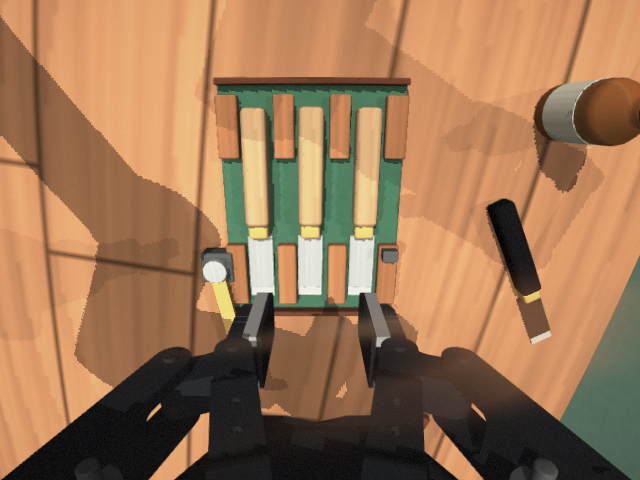

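All three chisels lie parallel and level at (257,200), (311,200) and (366,200). From the blobs, A mid is (547.5,-41.2) and B mid (601.4,-33.0), both within 1 mm of the lane centres. Next is the keeper, with the knob near (515,-286).

Emit:
{"api": "send_rows", "payload": {
  "targets": [
    {"offset":[-0.6,-4,0],"spin":0.06},
    {"offset":[-1.2,-8,0],"spin":0.12},
    {"offset":[-1.8,-12,0],"spin":0.18},
    {"offset":[-2.4,-16,0],"spin":0.18},
    {"offset":[-3,-20,0],"spin":0.18},
    {"offset":[-3.7,-24,0],"spin":0.18},
    {"offset":[-3.7,-25,0],"spin":0.18},
    {"offset":[-3.7,-25,0],"spin":0.18}
  ],
  "grip": 0.5
}}

```text
time_s: 17.0
eef_pos: [514.8, -289.4, 224.8]
ee_rot: [-0.0, 0.58, 0.815, -0.0]
force: [-0.8, 0.3, -0.2]
grip_width: 0.502
grip_force: 0.0
```

Run:
```python
from h import *
s=ctrl.sense(); c,M=view('wrist'); img,dep=ctrl.capture('wrist'); W=cloud(c,M,dep); print(s['eef_pos'],toolyaw(s)); save(img,'wK')
for r in ctrl.place_of('wrist','keeper_knob')[:2]: print(r,at_z(c,M,r['uv'],47).round(1))
h=cv2.cvtColor(img,cv2.COLOR_RGB2HSV)
red=((h[...,0]<6)|(h[...,0]>174))&(h[...,1]>170)&(h[...,2]>80)
red=cv2.morphologyEx(red.astype(np.uint8),cv2.MORPH_OPEN,np.ones((3,3)))>0
v,u=np.nonzero(red); P=W[red]; top=P[P[:,2]>58]
print(len(u),u.mean(),v.mean(),np.nanmedian(P,0).round(1),len(top),top.mean(0).round(1),top.min(0).round(1),top.max(0).round(1))
```

```text
[ 514.76258299 -289.41892553  224.82001378] 0.3341704646323294
{'uv': [316.4, 208.2], 'conf': 0.89} [ 513.4 -285.5   47. ]
449 316.0556792873051 210.43207126948775 [ 512.7 -284.3   62.3] 351 [ 513.2 -286.2   62.5] [ 504.1 -295.7   58.3] [ 522.9 -277.7   64.7]
```

Knob confirmed at (513.4, -286), 174 mm from the pivot. I'm lowering the open fingers around it.

Emit:
{"api": "send_rows", "payload": {
  "targets": [
    {"offset":[-0.1,0.3,-4],"spin":0},
    {"offset":[-0.1,0.3,-8],"spin":0},
    {"offset":[-0.1,0.3,-11],"spin":0},
    {"offset":[-0.1,0.3,-13],"spin":0},
    {"offset":[-0.1,0.3,-15],"spin":0},
    {"offset":[-0.1,0.3,-17],"spin":0},
    {"offset":[-0.1,0.3,-18.4],"spin":0},
    {"offset":[-0.1,0.3,-18.4],"spin":0}
  ]
}}

```text
time_s: 17.77
eef_pos: [513.8, -281.0, 38.8]
ee_rot: [-0.003, 0.577, 0.817, 0.0]
force: [-0.3, 0.0, -0.4]
grip_width: 0.498
grip_force: 0.0
```

Emit:
{"api": "send_rows", "payload": {
  "targets": [
    {"offset":[0,0,0],"spin":0},
    {"offset":[0,0,0],"spin":0},
    {"offset":[0,0,0],"spin":0}
  ],
  "grip": 0.33
}}

```text
time_s: 18.02
eef_pos: [515.2, -283.8, 42.7]
ee_rot: [0.001, 0.578, 0.816, -0.0]
force: [0.5, -0.4, 0.3]
grip_width: 0.329
grip_force: 0.0
```

Run:
```python
from h import *
s=ctrl.sense(); e=np.array(s['eef_pos']); print(e.round(1),toolyaw(s)); p=np.array([457.5,-121.1])
for a in np.linspace(-1.244,.156,15): k=p+175*np.array([np.cos(a),np.sin(a)]); print(a.round(3),((k-e[:2])/10).round(2),(a+1.244).round(2))
```

```text
[ 515.2 -283.8   42.7] 0.3387247385276357
-1.244 [-0.15 -0.31] 0.0
-1.144 [1.48 0.34] 0.1
-1.044 [3.03 1.14] 0.2
-0.944 [4.5  2.09] 0.3
-0.844 [5.86 3.19] 0.4
-0.744 [7.11 4.41] 0.5
-0.644 [8.23 5.76] 0.6
-0.544 [9.21 7.21] 0.7
-0.444 [10.04  8.75] 0.8
-0.344 [10.71 10.36] 0.9
-0.244 [11.21 12.04] 1.0
-0.144 [11.55 13.76] 1.1
-0.044 [11.72 15.5 ] 1.2
0.056 [11.71 17.25] 1.3
0.156 [11.52 18.99] 1.4
```

Emit:
{"api": "send_rows", "payload": {
  "targets": [
    {"offset":[0.8,0,0],"spin":0.05},
    {"offset":[1.5,0.3,0],"spin":0.1},
    {"offset":[2.3,0.7,0],"spin":0.15},
    {"offset":[3.0,1.1,0],"spin":0.2},
    {"offset":[4.5,2.1,0],"spin":0.3},
    {"offset":[5.9,3.2,0],"spin":0.4},
    {"offset":[7.1,4.4,0],"spin":0.5},
    {"offset":[8.2,5.8,0],"spin":0.6}
  ]
}}

```text
time_s: 18.68
eef_pos: [597.5, -225.9, 42.5]
ee_rot: [0.001, 0.309, 0.951, -0.0]
force: [0.1, -1.4, 0.6]
grip_width: 0.332
grip_force: 0.4
```

Emit:
{"api": "send_rows", "payload": {
  "targets": [
    {"offset":[1,1.4,0],"spin":0.1},
    {"offset":[1.8,3,0],"spin":0.2},
    {"offset":[2.5,4.6,0],"spin":0.3},
    {"offset":[3,6.3,0],"spin":0.4},
    {"offset":[3.3,8,0],"spin":0.5},
    {"offset":[3.5,9.7,0],"spin":0.6},
    {"offset":[3.5,11,0],"spin":0.67},
    {"offset":[3.5,11,0],"spin":0.67}
  ]
}}

```text
time_s: 19.35
eef_pos: [631.9, -113.6, 42.4]
ee_rot: [0.001, -0.021, 1.0, -0.0]
force: [0.2, -0.1, -0.2]
grip_width: 0.329
grip_force: 0.0
```

```bash
cat > k.py <<'E'
from h import *
s=ctrl.sense(); e=np.array(s['eef_pos'])[:2]-[457.5,-121.1]; print(s['time_s'],'tcp r',np.hypot(*e).round(1),'keeper from tcp',(.156-np.arctan2(e[1],e[0])).round(3),'yaw-90',(toolyaw(s)-1.571).round(3),s['force'])
c,M=view('wrist'); img,dep=ctrl.capture('wrist'); W=cloud(c,M,dep); save(img,'wK%d'%(s['time_s']*10))
h=cv2.cvtColor(img,cv2.COLOR_RGB2HSV); red=((h[...,0]<6)|(h[...,0]>174))&(h[...,1]>170)&(h[...,2]>80)&(W[...,2]>57)&(W[...,2]<68)
P=W[red]
if len(P):
    k=P.mean(0); d=k[:2]-[457.5,-121.1]; print('knob',len(P),k.round(1),np.hypot(*d).round(1),'keeper',(.156-np.arctan2(d[1],d[0])).round(3))
E
python3 k.py
```

```text
19.35 tcp r 174.6 keeper from tcp 0.113 yaw-90 0.042 [ 0.19765377 -0.08882533 -0.23372543]
knob 1504 [ 630.7 -118.    61.9] 173.2 keeper 0.138
```

Emit:
{"api": "send_rows", "payload": {
  "targets": [
    {"offset":[0,0.7,0],"spin":0.04},
    {"offset":[-0.1,1.4,0],"spin":0.08},
    {"offset":[-0.2,2,0],"spin":0.11},
    {"offset":[-0.2,2.3,0],"spin":0.11},
    {"offset":[-0.3,2.6,0],"spin":0.11},
    {"offset":[-0.3,2.6,0],"spin":0.11},
    {"offset":[-0.3,2.6,0],"spin":0.11}
  ]
}}

```text
time_s: 19.98
eef_pos: [628.3, -90.0, 41.4]
ee_rot: [-0.0, -0.073, 0.997, 0.0]
force: [1.1, -0.5, 0.2]
grip_width: 0.33
grip_force: 0.0
```

```bash
python3 k.py
```

```text
19.9833 tcp r 173.6 keeper from tcp -0.024 yaw-90 0.146 [ 1.10712893 -0.51903057  0.24872784]
knob 1410 [628.9 -95.3  61.9] 173.3 keeper 0.006
```

Emit:
{"api": "send_rows", "payload": {
  "targets": [
    {"offset":[0,0.3,0],"spin":0},
    {"offset":[-0.1,0.6,0],"spin":0},
    {"offset":[-0.1,0.6,0],"spin":0},
    {"offset":[-0.1,0.6,0],"spin":0}
  ]
}}

```text
time_s: 20.37
eef_pos: [628.3, -88.4, 41.4]
ee_rot: [0.001, -0.073, 0.997, -0.004]
force: [3.8, -20.7, -5.8]
grip_width: 0.332
grip_force: 10.7
```

The keeper is hard against its stop (20 N). I'm backing off, opening and rising.

Emit:
{"api": "send_rows", "payload": {
  "targets": [
    {"offset":[0,-0.5,0],"spin":0},
    {"offset":[0,-0.6,0],"spin":0},
    {"offset":[0,-0.6,0],"spin":0}
  ],
  "grip": 0.5
}}

```text
time_s: 20.62
eef_pos: [627.3, -89.9, 41.3]
ee_rot: [-0.0, -0.073, 0.997, 0.0]
force: [0.9, 0.2, 0.1]
grip_width: 0.498
grip_force: 0.0
```

Emit:
{"api": "send_rows", "payload": {
  "targets": [
    {"offset":[0,0,1.5],"spin":0},
    {"offset":[0,0,4],"spin":0},
    {"offset":[0,0,8],"spin":0},
    {"offset":[0,0,12],"spin":0},
    {"offset":[0,0,16],"spin":0},
    {"offset":[0,0,20],"spin":0},
    {"offset":[0,0,20],"spin":0},
    {"offset":[0,0,20],"spin":0}
  ]
}}

```text
time_s: 21.28
eef_pos: [628.0, -89.4, 243.7]
ee_rot: [0.002, -0.074, 0.997, -0.001]
force: [0.2, 0.2, -0.8]
grip_width: 0.501
grip_force: 0.0
```

```bash
python3 k.py; ls pics
```

```text
21.2833 tcp r 173.4 keeper from tcp -0.028 yaw-90 0.148 [ 0.15847212  0.17836256 -0.76730684]
knob 313 [629.9 -94.   62.3] 174.5 keeper 0.0
crop0.png
scene0.png
top0.png
wA.png
wB.png
wK.png
wK193.png
wK199.png
wK212.png
wR.png
wR2.png
wR3.png
```

View pics/wK212.png

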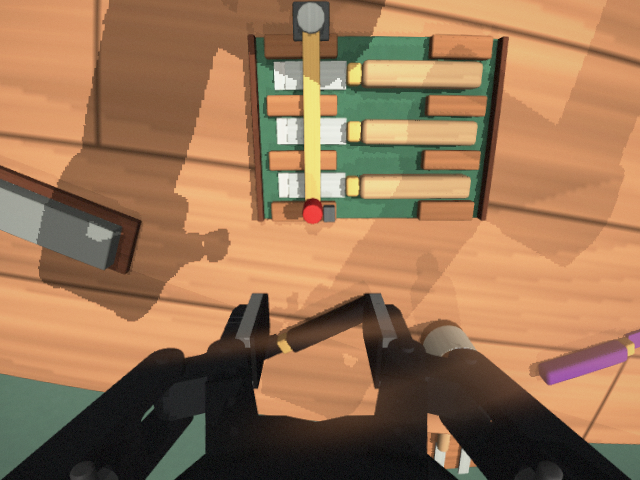

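Run:
```python
from h import *
chisel('chisel_a',(548,-37),8,'fin')
```

```text
t 21.3333 tcp [627.4 -89.3 241.3] yaw 1.718
chisel_a_mid 0.58 [373. 130.] [544.8 -45.2  20. ]
chisel_a_mid 0.42 [273.  77.] [ 510.6 -149.1   20. ]
chisel_a_tip 0.71 [276. 132.] [ 561.3 -140.8   11. ]
blob 2772 px [311. 115.] z 28.8 ((543.8746337890625, -107.45407104492188), (163.56015014648438, 17.363845825195312), 8.007804870605469) [ 541.8 -107.9   28.9]
blob 3202 px [421.  75.] z 31.3 ((488.3716735839844, -9.997722625732422), (24.121458053588867, 114.19842529296875), 8.585821151733398) [489.  -11.8  31. ]
blob 3098 px [413. 133.] z 31.1 ((542.2559204101562, -8.048690795898438), (23.85469627380371, 126.74320220947266), 9.06707763671875) [541.8  -7.5  30.5]
blob 2824 px [409. 188.] z 31.1 ((596.4345703125, 0.187408447265625), (24.52416229248047, 127.95538330078125), 9.139045715332031) [5.954e+02 4.000e-01 3.040e+01]
```

The picture shows the keeper across all three blades with its knob against the stop at (313,211). The chisels are flat in their lanes and the gripper is clear, so I'm handing in.

```bash
python3 -c "
from rig import ctrl
print(ctrl.finish_job())"
```

```text
the job is handed in; nothing more can be done
None
```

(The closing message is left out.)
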